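# Stack the spare movement tray on the watch tray

### The job

Put the empty grey stack-nest tray on top of the matching grey tray that holds three watch movements, turned end for end so that the thumb tabs of the two trays point opposite ways and the upper tray stands level on the lower one's rim lugs, instead of nesting down onto the movements. Set it down gently, squarely over the lower tray, and leave the lower tray where it stands.

Things in the scene. Friction and masses are not known exactly. Their poses are not given: they have to be found in the camera images.
- spare_tray: Empty grey plastic stack-nest tray, 130 (x) by 68 (y) by 52 mm tall, 0.14 kg. Origin: centre of its underside, on the bench; z up; x along its length towards its thumb tab. Rim band, 24 to 52 mm up: flat upright outer sides 68 mm apart, to grip from above at mid-length (10 to 30 N). Body below is 116 by 56 mm. Not the smaller square grey tray without tab. Articles nearby are at most 50 mm tall.
- watch_tray: Same grey tray, loose, holding three round watch movements on its floor, 0.45 kg. Origin: centre of its underside; z up; x towards its tab. Four 10 mm wide rim lugs, flush with its top 52 mm up, reach in from the long sides at x = -22 and +42 mm. A tray on top, its tab reversed, stands on the lugs, underside 52 mm above this origin. With its tab the same way it nests, 28 mm above.
- spare_tab (a point): Top of the empty tray's thumb tab, a flat tongue 36 mm wide, 3 mm thick, sticking out 20 mm from the rim of its +x end only: this point is 75 mm along x from the tray's origin and 52 mm up. At the start it points within 50 degrees of the way the watch tray's tab points, roughly away from the robot.
- watch_tab (a point): Top of the watch tray's thumb tab, the same tongue, 75 mm along x from that tray's origin and 52 mm up. In the finished stack the other tray's tab is at the other end. In each tray's lower body, grooves 14 mm wide in the long sides at x = -22 and +42 mm are what let the lugs pass when nesting.
Not all that is in view belongs to the job. Leave any turquoise look-alike of the spare_tray alone.

How it is judged:
At the end, for the whole second after the job is handed in: The empty tray is still, underside 48 to 58 mm above the watch tray's (not nested), tab over the end opposite to the watch tray's tab, centred within 12 mm each way, lengthways within 10 degrees, both trays level within 6 degrees; the watch tray within 30 mm of where it was (x of spare_tray in the frame of watch_tray between -0.012 and 0.012 m and y of spare_tray in the frame of watch_tray between -0.012 and 0.012 m and z of spare_tray in the frame of watch_tray between 0.048 and 0.058 m and angle between the x axis of spare_tray and the x axis of watch_tray, either way round below 0.18 rad and x of spare_tab in the frame of watch_tray below -0.04 m and angle between each of spare_tray, watch_tray's own z axis and vertical below 0.1 rad and distance of watch_tray from where it was at the start of the episode below 0.03 m and linear speed of each of spare_tray, watch_tray below 0.02 m/s); the robot touches nothing.
It fails at once if the empty tray is dropped or slammed onto the watch tray (arriving faster than 0.5 m/s, as in a fall of over 13 mm) (horizontal distance between spare_tray and watch_tray below 0.04 m and z of spare_tray in the frame of watch_tray below 0.068 m and linear speed of spare_tray above 0.5 m/s).
It also fails if it takes over 35 s, if anything falls off the work surface, if the arm or the gripper's body presses on something with over 40 N, if the wrist force passes 120 N, or if a joint passes its speed limit or range.

### The arm

A 6-joint arm with a two-finger parallel gripper is mounted at the origin on the work surface. World frame = base frame: x ahead of the robot, y to its left, z up, the work surface at z = 0. Lengths are in m, angles in rad, forces in N, time in s.
With the tool pointing down it reaches from about 0.275 to 0.75 m from the base axis. Payload 10.2 kg.
Tool frame: the origin (TCP) lies midway between the tips of the shut fingers; the grasp point (between the pads) lies 19 mm behind it; z points along the fingers, y is the line along which they close (so a half turn about z gives the same grasp; the last joint's range is limited). The gripper opens to 85 mm and grips with 20 to 120 N. Pads are 22 mm wide; open, the fingers measure 114 mm over their backs; the gripper's body (76 mm by 85 mm) begins 54 mm behind the grasp point. The pads swing forward as they close: fully open they stand 13 mm farther back than shut.
Start: joints at [-1.432, 0.313, 1.498, -0, 1.331, -0.223], TCP at [0.186, -0.491, 0.231] pointing down, gripper open.
Joint ranges: [-2.94, 2.94], [-0.97, 2.17], [0.19, 2.56], [-1.23, 4.37], [0.02, 3.11], [-2.88, 2.88]. Speed limits (rad/s): [2.39, 2.39, 3.01, 3.14, 3.14, 3.14].

### API

Orientations are given as a 3x3 rotation matrix whose columns are the frame's x, y, z axes.
In Python, from plant import readout, vision, workorder gives the robot as it stands.
- The arm moves only by the tool apply_moves, never from a script. Its argument "rows" is one flat list of numbers, 5 for each row, row after row: the shift along the tool's x, y, z in mm, then the turn about the tool's z in degrees, then the opening, from 0 (shut) to 1 (fully open). A call has 1 to 10 rows; each row is the pose to reach, as a shift and turn from the pose commanded when the call began, along the tool's axes at that moment; what a row does not reach only later rows make up. A row lasts 1/10 s, in which the tool goes at most 50 mm and 8.59 degrees, less where a joint would pass 70% of its speed; a pose out of reach is approached as far as the arm can. A call with a gripper value outside its range is refused whole. The fingers move at their own pace and stop on an object; "grip_force" is the grip in N (left out, the last holds). Time passes only in rows, so rows that repeat a pose let the fingers close. It gives the time, the measured TCP pose, the force, the opening and the grip force at its end, in the units of the state.
- readout.sense(): the state, without advancing time (a new reading comes with each control period).
- vision.get_image(name): name is "side" or "top" or "wrist"; returns a dict with "pixels" (400x640x3 uint8, red, green, blue), "z_map" (400x640 float32, m along the optical axis (not along the pixel's ray), 0 where there is no reading), "fx", "fy", "cx", "cy" (pixels), "world_from_camera" (4x4, takes a point from camera to world coordinates). Camera axes: x right, y up, looking along -z (the intrinsics and any distortion apply to the point x, -y, -z); pixel columns grow to the right and rows downward; lengths in m; the calibration is good to about 2 mm. The wrist camera is an equidistant fisheye: a pixel r from the principal point sees the ray r / f radians off the axis. A picture is of the moment at which its call begins.
- workorder.job_done(): hands the job in; it is judged then, once.
The state is a dict: "clock": time; "joint_positions": joint angles; "qvel": joint speeds; "joint_torque": joint torques, N m; "tool_pos": TCP position; "tcp_rot": TCP orientation; "ft_force": force on the tool from outside, world axes, zero at the start; "wrist_torque": the same for the moment, N m; "width": opening from 0.0 (shut) to 1.0 (fully open); "gripper_force": force on a finger pad.
Only numpy, scipy, OpenCV 4.12 (cv2) and the standard library are available. Lean on these libraries where they do the work, as an engineer would, in place of code of your own. Each camera call takes 0.05 s, during which the arm holds its last target. There are 200 camera calls.

## Working session

There is one attempt and no reset: what is moved stays moved. The work goes in short steps, Python scripts to look and compute and a tool call to move; the robot and the scene stay as the last step left them, time stands still between calls to the robot, and variables do not carry over. Pictures are saved under pics/ and viewed, at most 10 in all, crops included, and the job is handed in when it is done.

Besides the shell and the picture viewer there is one more tool, called after "Call:" by a JSON object that holds its "op" and its "data". apply_moves: Moves the arm, as the interface text tells. Its arguments: {"type":"object","properties":{"rows":{"type":"array","items":{"type":"number"}},"grip_force":{"type":"number"}},"required":["rows"]}

```bash
mkdir -p pics
cat > h.py <<'E'
import numpy as np, cv2
from plant import readout, vision, workorder
def grab(n):
    d=vision.get_image(n); np.save(f'pics/{n}.npy',d,allow_pickle=True); return d
def load(n): return np.load(f'pics/{n}.npy',allow_pickle=True).item()
def save(d,f): cv2.imwrite(f,cv2.cvtColor(d['pixels'],cv2.COLOR_RGB2BGR))
def rays(d,uv,fish=False):
    uv=np.atleast_2d(uv).astype(float); x=(uv[:,0]-d['cx'])/d['fx']; y=(uv[:,1]-d['cy'])/d['fy']
    if fish:
        r=np.hypot(x,y)+1e-12; v=np.c_[x/r*np.sin(r),-y/r*np.sin(r),-np.cos(r)]
    else: v=np.c_[x,-y,-np.ones(len(x))]
    T=d['world_from_camera']; return T[:3,3],v@T[:3,:3].T
def onplane(d,uv,z,fish=False):
    o,v=rays(d,uv,fish); return o+v*((z-o[2])/v[:,2])[:,None]
def cloud(d):
    h,w=d['z_map'].shape; u,v=np.meshgrid(np.arange(w),np.arange(h)); o,r=rays(d,np.c_[u.ravel(),v.ravel()])
    return (o+r*d['z_map'].reshape(-1,1)).reshape(h,w,3)
E
python3 - <<'E'
from h import *
for n in ('top','side'):
    d=grab(n); save(d,f'pics/{n}0.png'); print(n,d['fx'],d['cx'],d['cy'],d['world_from_camera'].round(3).tolist(),[k for k in d])
print(readout.sense())
E
```

```text
top 477.0726389576678 318.89258297866434 197.48424264978294 [[-0.003, 0.991, -0.133, 0.282], [-1.0, -0.0, 0.023, 0.158], [0.022, 0.133, 0.991, 1.548], [0.0, 0.0, 0.0, 1.0]] ['pixels', 'z_map', 'fx', 'fy', 'cx', 'cy', 'world_from_camera']
side 513.9959800925238 316.88632857250167 206.88371113174983 [[-0.847, 0.347, -0.402, -0.14], [-0.53, -0.584, 0.615, 1.128], [-0.021, 0.734, 0.679, 1.171], [0.0, 0.0, 0.0, 1.0]] ['pixels', 'z_map', 'fx', 'fy', 'cx', 'cy', 'world_from_camera']
{'clock': 0.1, 'joint_positions': array([-1.43241957e+00,  3.13380533e-01,  1.49834347e+00,  1.04935530e-06,
        1.33101483e+00, -2.23418726e-01]), 'qvel': array([-0.00114143, -0.00119098, -0.00273949, -0.0009769 ,  0.00019467,
       -0.00033876]), 'joint_torque': array([ 2.35648979e-03, -4.12898147e+01, -2.60139960e+01, -2.15723203e-04,
        3.05178699e-03,  9.92694993e-06]), 'tool_pos': array([ 0.18577342, -0.49078993,  0.23080586]), 'tcp_rot': array([[ 9.35262922e-01,  3.53953727e-01, -1.57088207e-04],
       [ 3.53953670e-01, -9.35262268e-01,  1.13535594e-03],
       [ 2.54944795e-04, -1.11745826e-03, -9.99999343e-01]]), 'ft_force': array([ 0.29996816,  0.3499123 , -0.62071737]), 'wrist_torque': array([-0.0396202 , -0.02497484,  0.02627596]), 'gripper_force': 0.0, 'width': 0.9981567592668988}
```

View pics/top0.png

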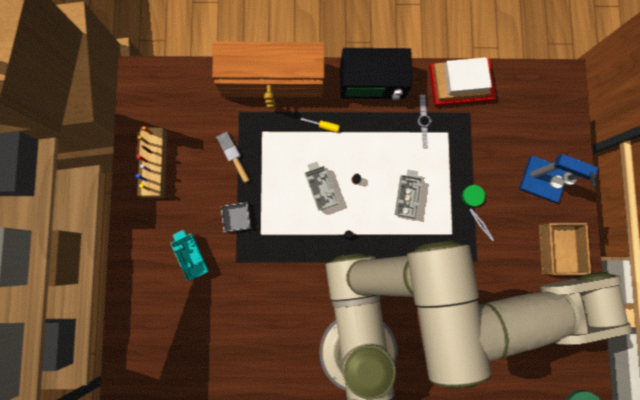

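View pics/side0.png

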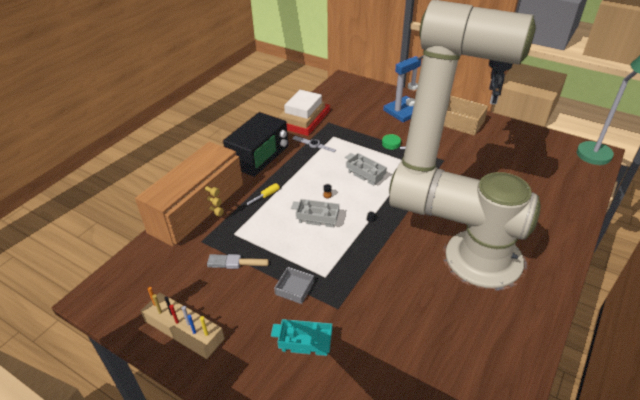

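Top view: candidates for the grey tray are A at (325,190), B at (410,195), the small square grey one at (237,217) (no tab), and the turquoise look-alike at (188,255). In the side view A is at (318,212) and B at (366,168). A close crop should show which of A and B holds the movements.

Run:
```python
from h import *
t=load('top')['pixels'][...,::-1]; s=load('side')['pixels'][...,::-1]
a=cv2.resize(t[145:235,290:450],(800,450)[:2],interpolation=cv2.INTER_CUBIC)[:, :]
a=cv2.resize(t[150:225,295:440],(580,300),interpolation=cv2.INTER_CUBIC)
b=cv2.resize(s[150:225,280:425],(580,300),interpolation=cv2.INTER_CUBIC)
cv2.imwrite('pics/crop.png',np.vstack([a,b]))
for n in('top','side'):
    d=load(n);P=cloud(d);print(n,'valid',(d['z_map']>0).mean())
    p=d['pixels'].astype(int)
    for name,(u0,u1,v0,v1) in dict(A=(300,350,155,222),B=(390,432,162,225)).items():
        if n=='side':
            u0,u1,v0,v1=dict(A=(285,350,190,232),B=(342,390,148,186))[name]
        Q=P[v0:v1,u0:u1]; z=Q[...,2]; m=(z>0.042)&(z<0.06)
        pts=Q[m][:,:2].astype(np.float32); print(name,m.sum(),np.percentile(z[z>.03],[50,90,98]).round(4) ,cv2.minAreaRect(pts))
```

```text
top valid 0.99605859375
A 260 [0.05   0.0556 1.5485] ((0.5240787863731384, 0.12230882793664932), (0.15013079345226288, 0.06832359731197357), 19.939558029174805)
B 296 [0.0493 0.0554 1.5485] ((0.49808424711227417, -0.1621789187192917), (0.0694747343659401, 0.1516723930835724), 79.9596176147461)
side valid 0.98422265625
A 380 [0.0458 0.0554 0.059 ] ((0.5292776823043823, 0.1219266802072525), (0.15204302966594696, 0.07806885242462158), 20.404809951782227)
B 335 [0.0459 0.0557 0.0597] ((0.5025427341461182, -0.16315338015556335), (0.0808815136551857, 0.15666674077510834), 81.49645233154297)
```

View pics/crop.png

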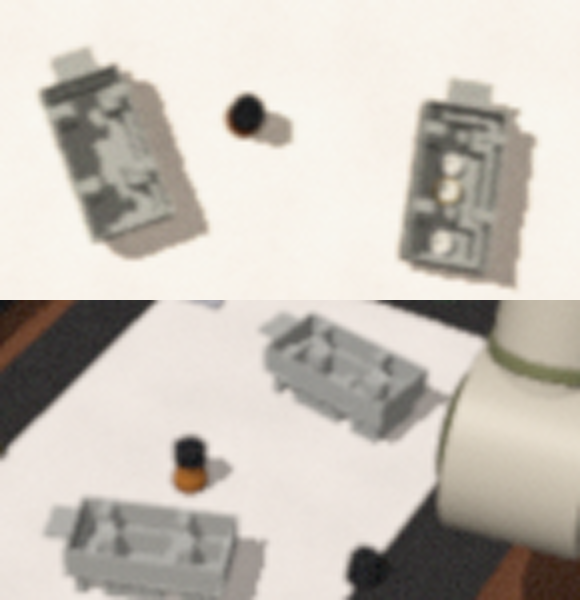

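A (top view (325,190)) is empty, so it is the spare. B (410,195) shows three round movements, so it is the watch tray. Both tabs point away from the robot: A at about +20°, B at about -10°. I'll go over B for a wrist look, then over A.

```bash
cat >> h.py <<'E'
def go(p,yaw):
    s=readout.sense(); R=s['tcp_rot']; d=R.T@(np.array(p)-s['tool_pos'])*1000
    y=np.degrees(np.arctan2(R[1,0],R[0,0])); print('shift mm',d.round(1),'turn',round(-((yaw-y+180)%360-180),2),'now',s['tool_pos'].round(4),round(y,2),s['clock'],'q6',s['joint_positions'][5].round(2),'F',s['ft_force'].round(1))
E
python3 - <<'E'
from h import *
go((.45,-.16,.27),20)
E
```

```text
shift mm [ 364.2 -215.9  -38.9] turn 0.73 now [ 0.1858 -0.4908  0.2308] 20.73 0.1 q6 -0.22 F [ 0.3  0.3 -0.6]
```

Call:
{"op": "apply_moves", "data": {"rows": [36,-22,-10,0,1,73,-43,-20,0,1,109,-65,-30,0,1,146,-86,-39,0,1,182,-108,-39,0,1,219,-130,-39,0,1,255,-151,-39,0,1,291,-173,-39,0,1,328,-194,-39,0,1,364,-216,-39,0,1]}}

```text
clock: 1.1
tool_pos: [0.4506, -0.1586, 0.2702]
tcp_rot: [[0.935, 0.354, -0.0], [0.354, -0.935, 0.0], [-0.0, -0.0, -1.0]]
ft_force: [1.1, -0.4, 0.3]
width: 0.996
gripper_force: 0.0
```

Call:
{"op": "apply_moves", "data": {"rows": [0,0,0,0,1,0,0,0,0,1,0,0,0,0,1]}}

```text
clock: 1.4
tool_pos: [0.4493, -0.1609, 0.2701]
tcp_rot: [[0.936, 0.353, -0.001], [0.353, -0.936, 0.0], [-0.0, -0.0, -1.0]]
ft_force: [0.3, -0.0, -0.5]
width: 0.998
gripper_force: 0.0
```

Run:
```python
from h import *
d=grab('wrist'); np.save('pics/wB.npy',d,allow_pickle=True); save(d,'pics/wB.png'); print(d['fx'],d['cx'],d['cy'],d['world_from_camera'].round(3).tolist())
go((.47,.12,.27),20)
```

```text
309.70691628693146 316.80302709460653 202.05051193140804 [[0.352, 0.896, 0.271, 0.519], [-0.936, 0.337, 0.1, -0.135], [-0.002, -0.289, 0.957, 0.412], [0.0, 0.0, 0.0, 1.0]]
shift mm [ 1.185e+02 -2.557e+02  2.000e-01] turn 0.64 now [ 0.4492 -0.1611  0.2702] 20.64 1.45 q6 0.62 F [0.5 0.2 0.1]
```

View pics/wB.png

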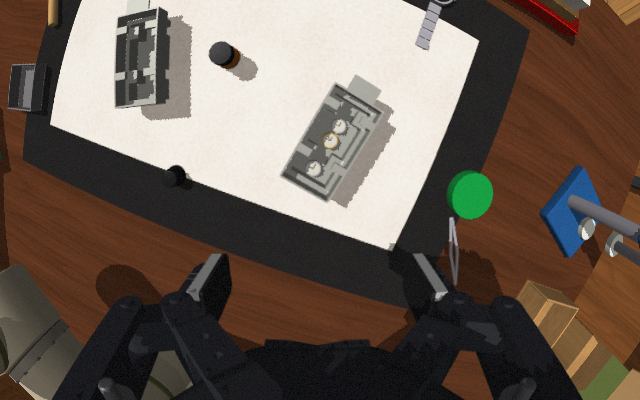

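The wrist view shows the watch tray at (333,140) with three movements and its tab at (362,88). The empty tray is at (140,60). I'll go over the empty tray now.

Call:
{"op": "apply_moves", "data": {"rows": [15,-32,0,0,1,30,-64,0,0,1,45,-96,0,0,1,59,-128,0,0,1,74,-160,0,0,1,89,-192,0,0,1,104,-224,0,0,1,119,-256,0,0,1,119,-256,0,0,1,119,-256,0,0,1]}}

```text
clock: 2.45
tool_pos: [0.4705, 0.1208, 0.2702]
tcp_rot: [[0.935, 0.354, -0.0], [0.354, -0.935, -0.0], [-0.0, 0.0, -1.0]]
ft_force: [-0.1, 0.1, -0.2]
width: 0.997
gripper_force: 0.0
```

```bash
cat >> h.py <<'E'
def cloudw(d):
    h,w=d['z_map'].shape; u,v=np.meshgrid(np.arange(w),np.arange(h)); o,r=rays(d,np.c_[u.ravel(),v.ravel()],True)
    a=-(r@d['world_from_camera'][:3,2]); return (o+r*(d['z_map'].ravel()/a)[:,None]).reshape(h,w,3)
def fit(P,c,yaw0,nm):
    Q=P.reshape(-1,3); Q=Q[(np.linalg.norm(Q[:,:2]-c,axis=1)<.11)]
    m=(Q[:,2]>.046)&(Q[:,2]<.058); T=Q[m]
    (cx,cy),(w,h),a=cv2.minAreaRect(T[:,:2].astype(np.float32)); yaw=a if w>h else a+90
    yaw=(yaw-yaw0+90)%180-90+yaw0; e=np.array([np.cos(np.radians(yaw)),np.sin(np.radians(yaw))])
    o=np.array([cx,cy])-.01*e
    x=(T[:,:2]-o)@e; y=(T[:,:2]-o)@np.array([-e[1],e[0]])
    r=np.abs(x)<60e-3
    print(nm,len(T),'origin',o.round(4),'yaw',round(yaw,2),'L,W',round(max(w,h),4),round(min(w,h),4),'ztop',np.median(T[:,2]).round(4),'x',np.percentile(x,[1,99]).round(4),'y',np.percentile(y[r],[1,99]).round(4),'tab y',y[x>.068].mean().round(4))
E
python3 - <<'E'
from h import *
dA=grab('wrist'); np.save('pics/wA.npy',dA,allow_pickle=True)
dB=load('wB'); A=np.array([.5166,.1187]);B=np.array([.49,-.161])
for n,P in (('top',cloud(load('top'))),('side',cloud(load('side'))),('wA',cloudw(dA)),('wB',cloudw(dB))):
    if n!='wB': fit(P,A,20,n+' A')
    if n!='wA': fit(P,B,-10,n+' B')
    if n!='wA' or 1:
        Q=P.reshape(-1,3)
        print(n,'bench z',np.median(Q[np.linalg.norm(Q[:,:2]-[.5,-.04],axis=1)<.05][:,2]).round(4))
save(dA,'pics/wA.png'); go((.5166,.1187,.2),20)
E
```

```text
top A 241 origin [0.5277 0.0833] yaw 19.92 L,W 0.15 0.1433 ztop 0.0512 x [-0.0647  0.0848] y [-0.0684  0.0716] tab y 0.038
top B 253 origin [ 0.4882 -0.1603] yaw -10.18 L,W 0.1517 0.0692 ztop 0.0512 x [-0.0651  0.0846] y [-0.0342  0.0346] tab y -0.0008
top bench z 0.0008
side A 307 origin [0.5322 0.0857] yaw 20.71 L,W 0.152 0.1449 ztop 0.0521 x [-0.0658  0.0829] y [-0.0674  0.0722] tab y 0.0335
side B 257 origin [ 0.4933 -0.1614] yaw -10.6 L,W 0.1559 0.0799 ztop 0.0522 x [-0.0661  0.0836] y [-0.0382  0.0391] tab y 0.0013
side bench z 0.0034
wA A 1895 origin [0.5164 0.116 ] yaw 20.23 L,W 0.1503 0.0686 ztop 0.0509 x [-0.0647  0.0846] y [-0.0338  0.0343] tab y -0.0004
wA bench z 0.0
wB B 1841 origin [ 0.4893 -0.1632] yaw -10.37 L,W 0.1516 0.0691 ztop 0.0508 x [-0.0645  0.0844] y [-0.0343  0.0342] tab y 0.0005
wB bench z 0.0005
shift mm [42.6 17.7 70.2] turn 0.65 now [0.4705 0.1202 0.2703] 20.65 2.5 q6 1.22 F [ 0.2 -0.1  0.2]
```

View pics/wA.png

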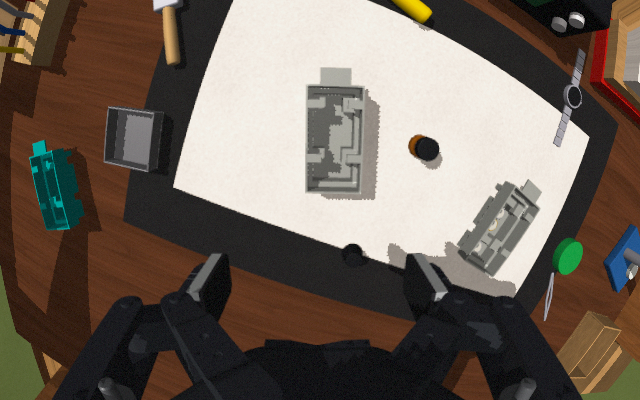

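Both trays are fixed now and the views agree to about 3 mm:

| Tray | Origin | Yaw | Rim height |
|---|---|---|---|
| Empty | (0.516, 0.117) | 20.2° | 51 mm |
| Watch | (0.489, -0.162) | -10.3° | 51 mm |

In the wrist view the empty tray is at (335,138), its tab at (335,75), and nothing stands within finger reach. I'll go down and grip.

Call:
{"op": "apply_moves", "data": {"rows": [10,5,30,0.4,1,21,10,60,0.4,1,31,14,90,0.4,1,41,19,120,0.4,1,41,19,150,0.4,1,41,19,150,0.4,1,41,19,150,0.4,1], "grip_force": 20}}

```text
clock: 3.2
tool_pos: [0.5159, 0.1171, 0.1212]
tcp_rot: [[0.938, 0.346, 0.0], [0.346, -0.938, -0.0], [0.0, 0.0, -1.0]]
ft_force: [-0.0, -0.1, 1.0]
width: 1.001
gripper_force: 0.0
```

Run:
```python
from h import *
go((.5158,.117,.012),20.2)
```

```text
shift mm [-1.000e-01  0.000e+00  1.092e+02] turn 0.04 now [0.5159 0.1171 0.1212] 20.24 3.2 q6 1.22 F [-0.  -0.1  1. ]
```

Call:
{"op": "apply_moves", "data": {"rows": [0,0,20,0,1,0,0,40,0,1,0,0,60,0,1,0,0,75,0,1,0,0,90,0,1,0,0,100,0,1,0,0,108,0,1,0,0,108,0,1,0,0,108,0,1]}}

```text
clock: 4.1
tool_pos: [0.516, 0.1181, 0.013]
tcp_rot: [[0.938, 0.347, 0.001], [0.347, -0.938, 0.0], [0.001, 0.0, -1.0]]
ft_force: [-0.9, 0.4, -0.1]
width: 0.997
gripper_force: 0.0
```

Call:
{"op": "apply_moves", "data": {"rows": [0,0,0,0,0.8,0,0,0,0,0.7,0,0,0,0,0.6,0,0,0,0,0.6,0,0,0,0,0.6,0,0,0,0,0.6,0,0,0,0,0.6,0,0,0,0,0.6], "grip_force": 20}}

```text
clock: 4.9
tool_pos: [0.5161, 0.1181, 0.0131]
tcp_rot: [[0.938, 0.348, 0.002], [0.348, -0.938, -0.0], [0.001, 0.001, -1.0]]
ft_force: [-0.1, 0.3, 5.8]
width: 0.789
gripper_force: 23.7
```

Call:
{"op": "apply_moves", "data": {"rows": [0,0,-5,0,0.6,0,0,-15,0,0.6,0,0,-30,0,0.6,0,0,-50,0,0.6,0,0,-70,0,0.6,0,0,-90,0,0.6,0,0,-110,0,0.6,0,0,-130,0,0.6,0,0,-130,0,0.6,0,0,-130,0,0.6]}}

```text
clock: 5.9
tool_pos: [0.5153, 0.1182, 0.1421]
tcp_rot: [[0.938, 0.347, -0.0], [0.347, -0.938, 0.0], [-0.0, -0.0, -1.0]]
ft_force: [-0.6, -0.1, -1.3]
width: 0.788
gripper_force: 23.3
```

Run:
```python
from h import *
d=grab('wrist'); save(d,'pics/lift.png'); dz=readout.sense()
s=grab('side'); P=cloud(s).reshape(-1,3); t=dz['tool_pos']
Q=P[(np.linalg.norm(P[:,:2]-t[:2],axis=1)<.1)&(P[:,2]>.08)&(P[:,2]<.2)]; print(np.percentile(Q[:,2],[1,5,50,95]).round(4))
cv2.imwrite('pics/lift.png',np.hstack([cv2.resize(x['pixels'][...,::-1],(400,250)) for x in (d,s)]))
go((.489,-.162,.145),169.7); print(dz['width'],dz['gripper_force'])
```

```text
[0.1299 0.1357 0.1655 0.1843]
shift mm [-121.6  253.7   -3.8] turn -149.37 now [0.5149 0.1181 0.1412] 20.33 6.0 q6 1.22 F [-0.2  1.3 -1.7]
0.7958032684291645 23.311626613140106
```

View pics/lift.png

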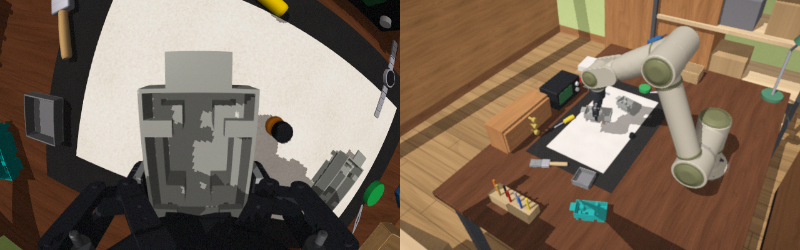

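The wrist view shows the tray held squarely with its tab ahead. Next I'll measure its offset and tilt in the hand.

Run:
```python
from h import *
d=load('wrist'); P=cloudw(d); s=readout.sense(); t=s['tool_pos'];R=s['tcp_rot']
p=d['pixels'].astype(int); sat=p.max(2)-p.min(2)
Q=(P-t)@R; # tool frame
m=(Q[...,2]>-.08)&(Q[...,2]<.03)&(Q[...,0]>.02)&(Q[...,0]<.12)&(abs(Q[...,1])<.034)
q=Q[m]; print(len(q))
for a in np.arange(.03,.1,.005):
    k=q[(q[:,0]>=a)&(q[:,0]<a+.005)]
    if len(k): print(round(a,3),len(k),'ztop',np.percentile(k[:,2],2).round(4),np.percentile(k[:,2],50).round(4),'y',k[:,1].min().round(4),k[:,1].max().round(4))
tab=q[(q[:,0]>.068)&(q[:,2]<-.02)]; print('tab x max',tab[:,0].max(),'y',np.percentile(tab[:,1],[1,99]),'z',np.median(tab[:,2]),np.polyfit(tab[:,0],tab[:,2],1))
ed=[tab[np.abs(tab[:,1]-yy)<.002][:,0].max() for yy in(-.012,0,.012)]; print(ed)
```

```text
23125
0.03 942 ztop -0.0394 -0.0131 y -0.0334 0.034
0.035 1779 ztop -0.0397 -0.0376 y -0.0332 0.0339
0.04 2731 ztop -0.0397 -0.037 y -0.0336 0.034
0.045 2905 ztop -0.0396 -0.0144 y -0.0336 0.034
0.05 1876 ztop -0.0391 -0.0131 y -0.0336 0.034
0.055 2046 ztop -0.0392 -0.0141 y -0.0334 0.034
0.06 2024 ztop -0.04 -0.0385 y -0.0336 0.034
0.065 1587 ztop -0.04 -0.0387 y -0.0173 0.0189
0.07 1592 ztop -0.0401 -0.0387 y -0.0172 0.0191
0.075 1595 ztop -0.0401 -0.0388 y -0.0174 0.0188
0.08 1422 ztop -0.0401 -0.0387 y -0.0171 0.019
tab x max 0.08456532168796681 y [-0.01679236  0.01844662] z -0.038740115386751116 [-0.00471669 -0.0383902 ]
[np.float64(0.08449237267894233), np.float64(0.08427965469310007), np.float64(0.0844582531451936)]
```

Call:
{"op": "apply_moves", "data": {"rows": [-4,9,0,-4,0.6,-10,20,0,-12,0.6,-16,33,0,-20,0.6,-22,46,0,-28,0.6,-29,60,0,-36,0.6,-35,73,0,-44,0.6,-42,87,0,-52,0.6,-48,100,0,-60,0.6,-54,112,0,-68,0.6,-60,125,0,-75,0.6]}}

```text
clock: 7.0
tool_pos: [0.5021, -0.0203, 0.1413]
tcp_rot: [[-0.098, 0.995, -0.002], [0.995, 0.098, 0.001], [0.001, -0.002, -1.0]]
ft_force: [0.0, -0.5, -1.9]
width: 0.792
gripper_force: 23.3
```

Call:
{"op": "apply_moves", "data": {"rows": [0,0,0,0,0.6,0,0,0,0,0.6]}}

```text
clock: 7.2
tool_pos: [0.5024, -0.0197, 0.1416]
tcp_rot: [[-0.089, 0.996, -0.001], [0.996, 0.089, 0.001], [0.001, -0.001, -1.0]]
ft_force: [-0.5, 0.2, -1.5]
width: 0.796
gripper_force: 23.2
```

Run:
```python
from h import *
go((.489,-.162,.14),169.7)
```

```text
shift mm [-140.5  -26.1    1.6] turn -74.58 now [ 0.5024 -0.0197  0.1416] 95.12 7.2 q6 -0.36 F [-0.5  0.2 -1.5]
```

Call:
{"op": "apply_moves", "data": {"rows": [-9,-2,0,-5,0.6,-24,-4,0,-13,0.6,-39,-7,0,-21,0.6,-54,-10,0,-29,0.6,-69,-13,0,-37,0.6,-84,-16,0,-45,0.6,-99,-19,0,-53,0.6,-114,-22,0,-61,0.6,-129,-24,0,-68,0.6,-140,-26,0,-74.5,0.6]}}

```text
clock: 8.2
tool_pos: [0.4899, -0.1617, 0.1419]
tcp_rot: [[-0.985, 0.174, -0.0], [0.174, 0.985, 0.0], [0.001, 0.0, -1.0]]
ft_force: [-0.1, 0.1, -1.5]
width: 0.792
gripper_force: 23.3
```

Call:
{"op": "apply_moves", "data": {"rows": [0,0,0,0,0.6,0,0,0,0,0.6,0,0,0,0,0.6]}}

```text
clock: 8.5
tool_pos: [0.4899, -0.1608, 0.1421]
tcp_rot: [[-0.984, 0.179, -0.0], [0.179, 0.984, 0.0], [0.0, 0.0, -1.0]]
ft_force: [-0.5, 0.8, -0.7]
width: 0.796
gripper_force: 23.3
```

Run:
```python
from h import *
go((.489,-.162,.065),169.7)
s=readout.sense();t=s['tool_pos'];print(s['tcp_rot'].round(3).tolist())
for n in('top','side'):
    d=grab(n);P=cloud(d).reshape(-1,3)
    for lo,hi,nm in((.170,.19,'held'),(.044,.058,'low')):
        Q=P[(np.linalg.norm(P[:,:2]-[.489,-.162],axis=1)<.11)&(P[:,2]>lo)&(P[:,2]<hi)][:,:2].astype(np.float32)
        print(n,nm,len(Q),cv2.minAreaRect(Q) if len(Q)>5 else '')
```

```text
shift mm [ 0.6 -1.4 77.1] turn 0.01 now [ 0.4899 -0.1608  0.1421] 169.71 8.5 q6 -1.94 F [-0.5  0.8 -0.7]
[[-0.984, 0.179, -0.0], [0.179, 0.984, 0.0], [0.0, 0.0, -1.0]]
top held 9 ((0.5234677195549011, -0.12630993127822876), (0.005925910547375679, 0.07381799817085266), 68.44081115722656)
top low 20 ((0.4966837465763092, -0.12890760600566864), (0.012916238978505135, 0.12369033694267273), 74.48640441894531)
side held 306 ((0.4864737391471863, -0.1517418622970581), (0.09671659022569656, 0.15302716195583344), 74.29188537597656)
side low 289 ((0.5025473237037659, -0.16102519631385803), (0.07861548662185669, 0.15569737553596497), 80.1791000366211)
```

Call:
{"op": "apply_moves", "data": {"rows": [0.5,-1,10,0,0.6,0.5,-1,25,0,0.6,0.5,-1,38,0,0.6,0.5,-1,50,0,0.6,0.5,-1,58,0,0.6,0.5,-1,64,0,0.6,0.5,-1,68,0,0.6,0.5,-1,68,0,0.6,0.5,-1,68,0,0.6]}}

```text
clock: 9.5
tool_pos: [0.4894, -0.1627, 0.0746]
tcp_rot: [[-0.984, 0.177, 0.001], [0.177, 0.984, -0.0], [-0.001, -0.0, -1.0]]
ft_force: [-0.8, -0.1, -1.7]
width: 0.793
gripper_force: 23.3
```

Run:
```python
from h import *
go((.489,-.162,.065),169.7)
s=grab('side'); w=grab('wrist')
a=cv2.resize(s['pixels'][135:195,320:416,::-1],(480,300),interpolation=cv2.INTER_CUBIC)
cv2.imwrite('pics/pre.png',np.hstack([a,cv2.resize(w['pixels'][...,::-1],(320,200)).repeat(1,0) if 0 else cv2.copyMakeBorder(cv2.resize(w['pixels'][...,::-1],(320,200)),50,50,0,0,0)]))
```

```text
shift mm [0.5 0.7 9.6] turn 0.13 now [ 0.4894 -0.1627  0.0746] 169.83 9.5 q6 -1.94 F [-0.8 -0.1 -1.7]
```

View pics/pre.png

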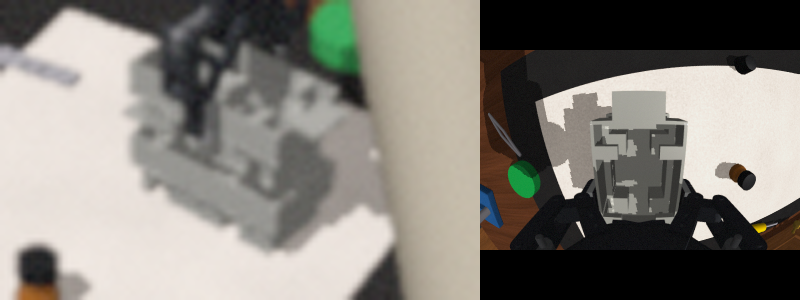

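The held tray sits squarely above the watch tray with its tab towards the robot. I'll lower it slowly until it makes contact.

Call:
{"op": "apply_moves", "data": {"rows": [0,0,2,0,0.6,0,0,4,0,0.6,0,0,5,0,0.6,0,0,6,0,0.6,0,0,7,0,0.6,0,0,8,0,0.6,0,0,8,0,0.6]}}

```text
clock: 10.3
tool_pos: [0.4891, -0.1626, 0.0662]
tcp_rot: [[-0.984, 0.177, -0.0], [0.177, 0.984, 0.0], [0.0, 0.0, -1.0]]
ft_force: [0.5, 0.8, -1.3]
width: 0.792
gripper_force: 23.3
```

Call:
{"op": "apply_moves", "data": {"rows": [0,0,0.5,0,0.6,0,0,1,0,0.6,0,0,1.5,0,0.6,0,0,1.5,0,0.6]}}

```text
clock: 10.7
tool_pos: [0.4892, -0.1627, 0.0651]
tcp_rot: [[-0.984, 0.177, 0.0], [0.177, 0.984, -0.0], [-0.0, -0.0, -1.0]]
ft_force: [-1.8, 0.5, 2.8]
width: 0.795
gripper_force: 23.8
```

Contact at TCP z = 0.065, the stacked height rather than the nested one. Releasing slowly.

Call:
{"op": "apply_moves", "data": {"rows": [0,0,0,0,0.8,0,0,0,0,0.85,0,0,0,0,0.9,0,0,0,0,0.95,0,0,0,0,1,0,0,0,0,1,0,0,0,0,1]}}

```text
clock: 11.4
tool_pos: [0.4892, -0.1626, 0.0648]
tcp_rot: [[-0.984, 0.177, 0.0], [0.177, 0.984, 0.0], [-0.0, 0.0, -1.0]]
ft_force: [-0.4, 0.4, -0.1]
width: 1.002
gripper_force: 0.0
```

Call:
{"op": "apply_moves", "data": {"rows": [0,0,-5,0,1,0,0,-15,0,1,0,0,-30,0,1,0,0,-50,0,1,0,0,-75,0,1,0,0,-105,0,1,0,0,-135,0,1,0,0,-165,0,1,0,0,-165,0,1,0,0,-165,0,1]}}

```text
clock: 12.4
tool_pos: [0.4891, -0.1626, 0.2304]
tcp_rot: [[-0.984, 0.177, 0.001], [0.177, 0.984, -0.001], [-0.001, -0.0, -1.0]]
ft_force: [0.1, -0.0, -0.6]
width: 0.999
gripper_force: 0.0
```

Run:
```python
from h import *
d=grab('wrist');P=cloudw(d).reshape(-1,3);s=grab('side');S=cloud(s).reshape(-1,3)
for n,P in(('wrist',P),('side',S)):
  for lo,hi in((.096,.112),(.046,.058)):
    Q=P[(np.linalg.norm(P[:,:2]-[.489,-.162],axis=1)<.11)&(P[:,2]>lo)&(P[:,2]<hi)]
    T=Q[:,:2].astype(np.float32); A=np.c_[Q[:,:2]-[.489,-.162],np.ones(len(Q))]
    print(n,len(Q),cv2.minAreaRect(T) if len(Q)>5 else '','z',np.median(Q[:,2]),'slopes,z',np.linalg.lstsq(A,Q[:,2],rcond=None)[0].round(4))
a=cv2.resize(s['pixels'][135:195,320:416,::-1],(480,300),interpolation=cv2.INTER_CUBIC)
cv2.imwrite('pics/post.png',np.hstack([a,cv2.copyMakeBorder(cv2.resize(d['pixels'][...,::-1],(320,200)),50,50,0,0,0)]))
go((.489,-.162,.2),169.7)
```

```text
wrist 3304 ((0.48186391592025757, -0.161698579788208), (0.06876222044229507, 0.15083231031894684), 79.79485321044922) z 0.1029104944646651 slopes,z [-0.0079  0.0038  0.1023]
wrist 3734 ((0.4861771762371063, -0.16211384534835815), (0.06791634857654572, 0.1228538528084755), 80.55504608154297) z 0.05406875687002485 slopes,z [0.0057 0.0003 0.054 ]
side 302 ((0.48544928431510925, -0.15949109196662903), (0.07896972447633743, 0.1538931429386139), 81.59866333007812) z 0.10362598736759199 slopes,z [-0.0153 -0.0175  0.1033]
side 148 ((0.5025298595428467, -0.15964734554290771), (0.07841160893440247, 0.15471501648426056), 82.36628723144531) z 0.052612758619389854 slopes,z [ 0.0068 -0.0097  0.0525]
shift mm [-0.2  0.4 29.1] turn 0.13 now [ 0.4888 -0.1624  0.2291] 169.83 12.5 q6 -1.94 F [ 0.2  0.9 -0.6]
```

View pics/post.png

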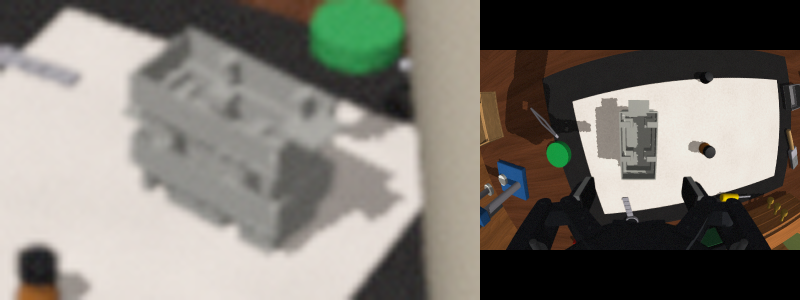

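The upper tray stands level, its rim 51 mm above the lower tray's. It is centred within about 3 mm, with the tabs at opposite ends, and the gripper is clear. Handing in.

```bash
python3 -c "
from plant import workorder; print(workorder.job_done())"
```

```text
the job is handed in; nothing more can be done
None
```

The empty tray stands turned end for end on the watch tray's lugs, level and centred within about 3 mm, and the lower tray stayed within a few millimetres of where it was; I handed the job in at about 12.5 s, and no verdict came back.

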